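# Feed a lime into a dish and present it level over the board

### The job

Push the red lever of the lime feeder all the way down so that the lime rolls out into the blue dish, then ease the lever slowly back up, never letting it snap. Then take the dish by its wooden handle, lift it straight up, and carry it to the middle of the chopping board, turning it a quarter turn on the way so that the handle runs along the board's long side, keeping it level with the lime resting in its middle. Finish while still holding it there, still, about 10 cm above the board; do not touch the lime, and leave everything else on the counter where it stands.

Things in the scene. Friction and masses are not known exactly. Their poses are not given: they have to be found in the camera images.
- feeder: Green and steel lime feeder, fixed. Origin on the counter below the mouth of its trough; +x runs up the trough, away from the dish. Open trough 56 mm wide, 115 mm long, floor 39 mm high at the mouth, rising 6 degrees; a red gate 30 mm behind the mouth holds the lime. Nothing but the lever is over 115 mm high. Base plate 6 mm thick, x 12 to 132, y -50 to 110 mm.
- lever (a joint): Sprung lever (rad): 0 at rest, red handle up, gate shut; 0.6 at its stop, handle down, gate clear (lime goes from about 0.4; 1 s to roll out, 2 to 3 s to settle). Hinge along the feeder's x, 85 mm to +y of the trough's middle, 105 mm high. The spring pushes back with 4 N at rest to 8 N at the stop and snaps the lever up if let go.
- lever_tip (a point): Top of the middle of the lever's red handle, a round bar 16 mm thick, 70 mm long along the feeder's x; its axis at rest is 100 mm beyond the hinge (feeder's +y) and 30 mm above it. Its top sinks from 143 to about 82 mm height over the stroke. Push it down from above with shut fingertips.
- dish: Blue round dish, loose, about 0.26 kg, at the trough's mouth with a gap of some 7 mm. Origin at the centre of its underside, z up. 140 mm wide; floor slopes 12 degrees to the middle; upright lip 34 mm high. An arched handle stands along its y axis, across the trough at the start: steel uprights at y = +-68 mm carry a wooden grip bar.
- dish_grip (a point): Centre of the dish's wooden grip bar, 112 mm above the dish's underside: 72 mm long along the dish's y, 14 mm thick along x, 18 mm tall, free all round, to be pinched across its thickness from above.
- dish_middle (a point): Middle of the dish's inner floor, 6 mm above its underside.
- board: Light wooden chopping board, fixed, 260 mm (its x) by 170 mm (its y), 18 mm thick. Origin at the centre of its underside, on the counter.
- processor_bowl: Clear plastic food-processor bowl with black rim and handle and a white hub, 170 mm wide, 115 mm tall; not to be disturbed.
- pepper_mill: Dark wooden pepper mill, 54 mm wide, 160 mm tall; not to be disturbed.
- oil_bottle: Green glass oil bottle, 60 mm wide, 150 mm tall; not to be disturbed.
- pinch_bowl: Small white bowl, 80 mm wide, 34 mm tall; not to be disturbed.
- salt_jar: Glass jar with steel lid, 60 mm wide, 70 mm tall; not to be disturbed.
- mug: Terracotta mug, 80 mm wide, 90 mm tall; not to be disturbed.
- spatula: Green-handled spatula lying flat; not to be disturbed.
- lime: The lime itself; its origin lies on its skin and turns with it, so use point lime_center.
- lime_center (a point): Centre of the lime, a green ball 42 mm wide, about 45 g, at first lying in the trough behind the gate.
Mind the look-alikes: they are no part of the job. What is meant by the lime is not grey, pink or purple, and is the smaller of those in its own colour.

How it is judged:
By the outcome, as a careful person would: the job done as asked, in the order asked, and still so for the second after the job is handed in, while the arm keeps its last pose, push and grip.
It also fails if it takes over 69 s, if anything falls off the work surface, if the arm or the gripper's body presses on something with over 40 N, if the wrist force passes 120 N, or if a joint passes its speed limit or range.

### The arm

A 6-joint arm with a two-finger parallel gripper is mounted at the origin on the work surface. World frame = base frame: x ahead of the robot, y to its left, z up, the work surface at z = 0. Lengths are in m, angles in rad, forces in N, time in s.
With the tool pointing down it reaches from about 0.25 to 0.775 m from the base axis. Payload 4 kg.
Tool frame: the origin (TCP) lies at the very end of the fingers, on their centre line; the grasp point (between the pads) lies 19 mm behind it (robot.hold_point_z is the distance from the TCP to the grasp point, in m); z points along the fingers, y is the line along which they close (so a half turn about z gives the same grasp; the last joint's range is limited). The gripper opens to 94 mm and grips with 3 to 60 N. Pads are 16 mm wide; open, the fingers measure 119 mm over their backs; the gripper's body (75 mm by 177 mm) begins 78 mm behind the grasp point.
Start: joints at [-1.399, 0.087, 1.371, -0, 1.684, -0.103], TCP at [0.149, -0.529, 0.206] pointing down, gripper open.
Joint ranges: [-3.1, 3.1], [-0.76, 2.03], [0.27, 2.55], [-1.08, 4.22], [0.17, 2.65], [-2.57, 2.57]. Speed limits (rad/s): [2.79, 2.79, 3.14, 3.14, 3.14, 3.14].

### API

Orientations are given as [roll, pitch, yaw] about the fixed x, y, z axes, in that order (R = Rz(yaw) Ry(pitch) Rx(roll)).
In Python, from bench import robot gives the robot as it stands.
- The arm moves only by the tool carry_out, never from a script. Its argument "steps" is a list of rows, each a list of 3 entries, a list of its own where there are three numbers: the shift along the tool's x, y, z in m, then the turn about the tool's z in units of 10 degrees (1.0 is 10 degrees), then the closure, from -1 (fully open) to 1 (shut). In form: [[[tx, ty, tz], roll, jaw], ...]. A call has 1 to 10 rows; each row is the pose to reach, as a shift and turn from the pose commanded when the call began, along the tool's axes at that moment; what a row does not reach only later rows make up. A row lasts 1/8 s, in which the tool goes at most 62.5 mm and 10.7 degrees, less where a joint would pass 70% of its speed; a pose out of reach is approached as far as the arm can. A call with a gripper value outside its range is refused whole. The fingers move at their own pace and stop on an object; the grip force is fixed at half the most. Time passes only in rows, so rows that repeat a pose let the fingers close. It gives the time, the measured TCP pose, the force, the opening and the grip force at its end, in the units of the state.
- robot.get_obs(): the state, without advancing time (a new reading comes with each control period).
- robot.snapshot(name): name is "side" or "top" or "wrist"; returns a dict with "image" (420x560x3 uint8, red, green, blue), "z_map" (420x560 float32, m along the optical axis (not along the pixel's ray), 0 where there is no reading), "mtx" (3x3 intrinsics, pixels), "R" (3x3) and "t" (3): a world point X has camera coordinates R X + t. Camera axes: x right, y down, z forward; pixel columns grow to the right and rows downward; lengths in m; the calibration is good to about 2 mm. The wrist camera is an equidistant fisheye: a pixel r from the principal point sees the ray r / f radians off the axis. A picture is of the moment at which its call begins.
- robot.close_job(): hands the job in; it is judged then, once.
The state is a dict: "time": time; "joint_positions": joint angles; "qvel": joint speeds; "joint_torque": joint torques, N m; "tool_pos": TCP position; "ee_rot": TCP orientation; "wrist_force": force on the tool from outside, world axes, zero at the start; "wrist_torque": the same for the moment, N m; "width": finger opening in m; "finger_force": force on a finger pad.
Only numpy, scipy, OpenCV 4.12 (cv2) and the standard library are available. Lean on these libraries where they do the work, as an engineer would, in place of code of your own. Each camera call takes 0.05 s, during which the arm holds its last target. There are 200 camera calls.

## Working session

There is one attempt and no reset: what is moved stays moved. The work goes in short steps, Python scripts to look and compute and a tool call to move; the robot and the scene stay as the last step left them, time stands still between calls to the robot, and variables do not carry over. Pictures are saved under pics/ and viewed, at most 10 in all, crops included, and the job is handed in when it is done.

Besides the shell and the picture viewer there is one more tool, called after "Call:" as name(argument=value, ...), one argument or row to a line, values as JSON. carry_out: Moves the arm, as the interface text tells. Its arguments: {"type":"object","properties":{"steps":{"type":"array","items":{"type":"array"}}},"required":["steps"]}

```bash
mkdir -p pics; ls; cat > h.py <<'E'
import numpy as np,cv2
from bench import robot
def snap(n,save=None):
    s=robot.snapshot(n)
    if save: cv2.imwrite('pics/'+save,s['image'][:,:,::-1])
    return s
def pts(s,fish=False):
    z=s['z_map'];v,u=np.mgrid[:z.shape[0],:z.shape[1]]
    K=s['mtx'];x=(u-K[0,2])/K[0,0];y=(v-K[1,2])/K[1,1]
    if fish:
        r=np.hypot(x,y)+1e-9;k=np.tan(r)/r;x,y=x*k,y*k
    c=np.stack([x*z,y*z,z],-1)
    return (c-s['t'])@s['R']
E
python3 - <<'E'
from h import *
import pickle
a=snap('top','top.png');b=snap('side','side.png')
pickle.dump((a,b),open('ab.pkl','wb'))
print(robot.get_obs(),robot.hold_point_z)
for s in(a,b):print(s['mtx'],-s['R'].T@s['t'],s['R'])
E
```

```text
pics
{'time': 0.1, 'joint_positions': array([-1.39907212e+00,  8.78855374e-02,  1.37206327e+00,  1.16436728e-05,
        1.68360738e+00, -1.03094373e-01]), 'qvel': array([-0.0014545 , -0.00164033, -0.00357215, -0.0014844 ,  0.00178274,
       -0.00078212]), 'joint_torque': array([ 1.56365681e-03, -3.41251087e+01, -3.03305376e+01,  7.18959561e-02,
        3.03834002e-02, -9.49014452e-05]), 'tool_pos': array([ 0.14917418, -0.52888132,  0.20443901]), 'ee_rot': array([-3.13964074e+00, -2.13581482e-04,  2.74819672e-01]), 'wrist_force': array([-0.54575033,  0.5785197 ,  0.89879913]), 'wrist_torque': array([ 0.00946011, -0.00850185,  0.02262392]), 'finger_force': 0.0, 'width': 0.0939483714079124} 0.0188
[[432.48320896   0.         278.45479641]
 [  0.         432.48320896 208.65656676]
 [  0.           0.           1.        ]] [ 0.46340378 -0.02516154  1.41095325] [[-0.02536299 -0.99963849 -0.00892262]
 [-0.9970651   0.02594062 -0.07202963]
 [ 0.07223505  0.00706955 -0.99736258]]
[[524.63839485   0.         286.11889045]
 [  0.         524.63839485 223.39275606]
 [  0.           0.           1.        ]] [-0.20260732 -0.82943906  1.3254617 ] [[ 0.7437283  -0.66847924  0.00192912]
 [-0.49519897 -0.55287625 -0.67015359]
 [ 0.44905032  0.49745689 -0.74221995]]
```

View pics/top.png

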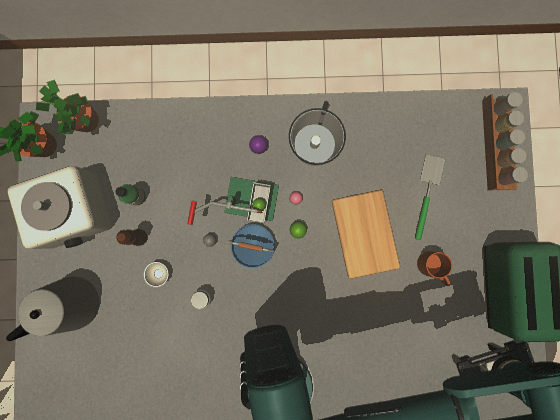

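View pics/side.png

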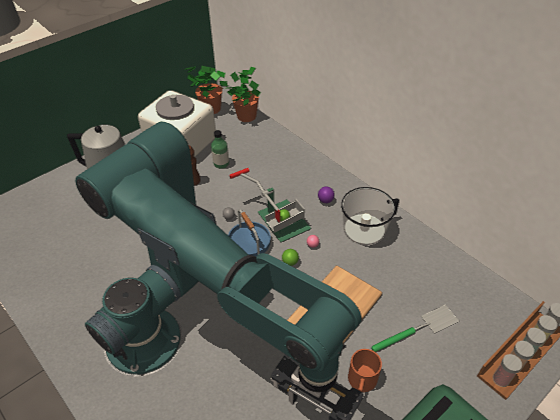

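Top view: the feeder is at about (250,200), the red handle at (192,212), the dish at (253,245) with its wooden grip across it, and the board at (366,234).

Lime candidates (top px): green in trough (260,203), larger green (298,230), grey (210,240), pink (296,198), purple (259,145). I choose the smaller green one in the trough at (260,203). Next I'll measure and check it in a crop.

```bash
cat > m.py <<'E'
from h import *
import pickle
def blob(s,f,roi,name,zr=(-1,1),fish=False):
    P=pts(s,fish);im=s['image'];hsv=cv2.cvtColor(im,cv2.COLOR_RGB2HSV)
    m=np.zeros(im.shape[:2],bool);u0,u1,v0,v1=roi;m[v0:v1,u0:u1]=1
    m&=f(hsv)&(s['z_map']>0)&(P[...,2]>zr[0])&(P[...,2]<zr[1])
    n,l,st,_=cv2.connectedComponentsWithStats(m.astype(np.uint8))
    if n<2: print(name,'none');return None,None
    k=1+st[1:,4].argmax();m=l==k
    v,u=np.nonzero(m);q=P[m]
    (c,wh,a)=cv2.minAreaRect((q[:,:2]*1e3).astype(np.float32))
    print(name,'n',len(u),'px',u.mean().round(1),v.mean().round(1),'mean',q.mean(0).round(4),'zq',np.percentile(q[:,2],[5,50,95]).round(4),'rect',np.round(c,1),np.round(wh,1),round(a,1))
    return m,q
red=lambda h:((h[...,0]<6)|(h[...,0]>174))&(h[...,1]>150)&(h[...,2]>60)
blue=lambda h:(h[...,0]>95)&(h[...,0]<120)&(h[...,1]>90)
wood=lambda h:(h[...,0]>5)&(h[...,0]<25)&(h[...,1]>70)
lime=lambda h:(h[...,0]>32)&(h[...,0]<55)&(h[...,1]>120)
green=lambda h:(h[...,0]>60)&(h[...,0]<85)&(h[...,1]>90)
E
python3 - <<'E'
from m import *
a,b=pickle.load(open('ab.pkl','rb'))
blob(a,red,(175,210,190,235),'lever top');blob(b,red,(220,260,160,190),'lever side')
blob(a,blue,(225,285,215,275),'dish top');blob(b,blue,(225,280,210,260),'dish side')
blob(a,wood,(225,285,230,260),'grip top');blob(b,wood,(235,270,205,250),'grip side')
blob(a,wood,(320,410,180,290),'board top')
for r,n in [((245,275,190,215),'lime1'),((285,312,218,242),'lime2')]: blob(a,lime,r,n)
blob(b,lime,(275,300,205,225),'lime side')
blob(a,green,(215,290,165,225),'base top',(0,.02))
c=a['image'][170:280,170:310];cv2.imwrite('pics/c.png',cv2.resize(c[:,:,::-1],None,fx=5,fy=5,interpolation=2))
E
```

```text
lever top n 108 px 191.4 212.1 mean [0.5518 0.2406 0.1407] zq [0.1363 0.1406 0.1454] rect [551.4 241.1] [15.4 68.2] 79.3
lever side n 75 px 238.7 172.6 mean [0.5503 0.2419 0.1382] zq [0.131  0.1407 0.1458] rect [593.8 290.8] [174.3  59.8] 49.0
dish top n 2 px 250.5 243.0 mean [0.456  0.0784 0.0031] zq [0.0024 0.0031 0.0039] rect [456.   78.4] [3.1 0. ] -91.7
dish side n 40 px 259.0 229.0 mean [0.5026 0.086  0.0214] zq [0.0099 0.0215 0.0331] rect [506.5  81.1] [71.5 33.4] 68.7
grip top n 102 px 250.1 246.3 mean [0.4469 0.0712 0.1203] zq [0.1168 0.1201 0.1248] rect [446.9  71. ] [70.9 12.8] 76.4
grip side n 97 px 247.0 220.3 mean [0.4492 0.0758 0.1115] zq [0.0327 0.1187 0.124 ] rect [470.5 117.2] [174.7  25.8] 62.3
board top n 4294 px 365.3 233.9 mean [ 0.4762 -0.2919  0.018 ] zq [0.0129 0.0182 0.023 ] rect [ 476.6 -295.6] [262.1 175.3] 10.3
lime1 n 109 px 258.7 203.9 mean [0.5759 0.0448 0.0813] zq [0.073  0.0817 0.0884] rect [576.1  45.8] [34.4 31.8] 87.7
lime2 n 203 px 297.5 229.6 mean [ 0.4945 -0.0739  0.0464] zq [0.0371 0.0463 0.0549] rect [495. -74.] [47.6 47.5] 89.1
lime side n 83 px 283.9 213.9 mean [0.5736 0.0416 0.0793] zq [0.0674 0.0806 0.0889] rect [575.5  50.8] [46.5 31.9] 79.0
base top n 54 px 236.3 212.1 mean [0.5575 0.1223 0.0058] zq [0.0017 0.006  0.0099] rect [558.6 124.5] [70.3 13.4] 79.8
```

View pics/c.png

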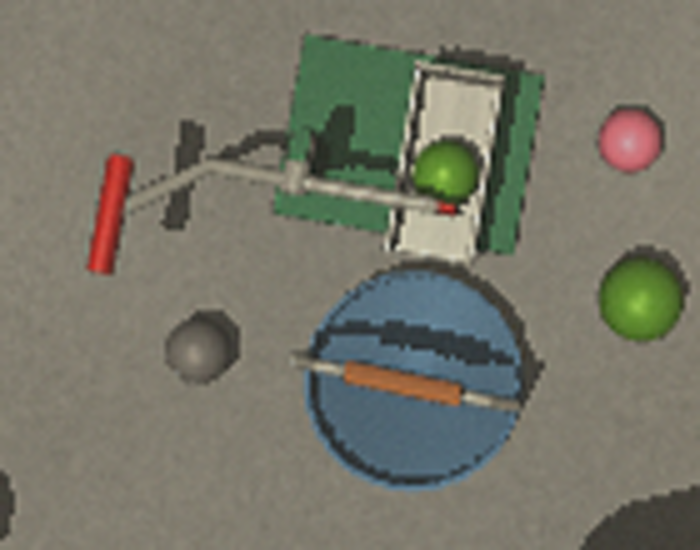

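The crop shows the lime behind the red gate and the larger green decoy to the right. The measurements agree: feeder yaw about -10.5°, handle top at z 0.143, grip z 0.12. I'll move over the lever with the jaws shut.

Call:
carry_out(
  steps=[
    [[0.02,-0.021,-0.02],-0.6,1],
    [[0.06,-0.063,-0.04],-1.2,1],
    [[0.1,-0.105,-0.046],-1.8,1],
    [[0.14,-0.147,-0.046],-2.5,1],
    [[0.18,-0.189,-0.046],-3.1,1],
    [[0.22,-0.231,-0.046],-3.7,1],
    [[0.26,-0.273,-0.046],-4.4,1],
    [[0.3,-0.315,-0.046],-5.0,1],
    [[0.34,-0.357,-0.046],-5.6,1],
    [[0.38,-0.4,-0.046],-6.2,1],
  ],
)

```text
time: 1.35
tool_pos: [0.4068, -0.0394, 0.2512]
ee_rot: [3.141, 0.0, 1.36]
wrist_force: [0.1, -1.1, -0.2]
width: 0.0004
finger_force: 0.0
```

```bash
python3 - <<'E'
from m import *
o=robot.get_obs();print(o['tool_pos'],o['ee_rot'],o['time'],o['width'],o['joint_positions'])
s=snap('wrist','w1.png');pickle.dump(s,open('w1.pkl','wb'));print(s['mtx'])
E
```

```text
[ 0.40679873 -0.03942034  0.25117803] [3.14143481e+00 3.23695252e-04 1.36029959e+00] 1.35 0.00044003025707745785 [-2.35258221e-01 -2.35953790e-01  1.58310942e+00 -3.27840315e-04
  1.79427120e+00 -2.48341905e-02]
[[325.1922621    0.         279.14871542]
 [  0.         325.1922621  202.05554509]
 [  0.           0.           1.        ]]
```

View pics/w1.png

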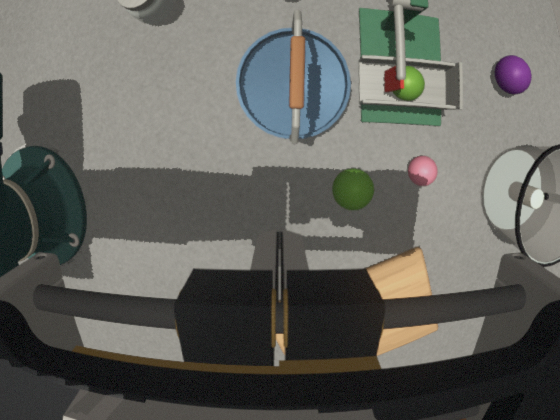

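The wrist view shows the dish at (295,82), its grip at (297,72), the lime behind the gate at (408,84), the larger green decoy at (353,189), and the shut fingertips at (280,240). Moving to hover over the lever.

```bash
python3 - <<'E'
from m import *
s=pickle.load(open('w1.pkl','rb'))
blob(s,wood,(270,320,20,130),'grip',fish=True)
blob(s,blue,(225,360,20,145),'dish',fish=True)
blob(s,lime,(385,430,60,110),'lime',fish=True)
blob(s,green,(350,450,0,130),'base',(-.02,.02),fish=True)
# lever target from commanded pose
y=1.36;d=np.array([.5515-.4068,.241+.0394]);print(d@[np.cos(y),np.sin(y)],d@[np.sin(y),-np.cos(y)])
E
```

```text
grip n 999 px 296.8 71.5 mean [0.4477 0.0747 0.1202] zq [0.1187 0.1204 0.1217] rect [451.8  88. ] [97.8 17.2] 72.3
dish n 2 px 319.0 78.5 mean [0.4829 0.0757 0.0105] zq [0.0099 0.0105 0.0111] rect [482.9  75.7] [1.2 0. ] -94.4
lime n 569 px 411.3 84.6 mean [0.5756 0.0461 0.0811] zq [0.072  0.0822 0.0862] rect [577.3  46.7] [38.  29.6] 48.9
base n 29 px 412.6 39.3 mean [0.6256 0.1127 0.0056] zq [0.0048 0.0056 0.0063] rect [626.1 113.6] [10.1 19. ] 68.2
0.304470069477351 0.0828264860564363
```

Call:
carry_out(
  steps=[
    [[0.02,0.005,0],0,1],
    [[0.06,0.016,0],0,1],
    [[0.115,0.031,0],0,1],
    [[0.17,0.046,0.01],0,1],
    [[0.225,0.061,0.02],0,1],
    [[0.27,0.074,0.03],0,1],
    [[0.295,0.081,0.04],0,1],
    [[0.305,0.083,0.05],0,1],
    [[0.305,0.083,0.05],0,1],
  ],
)

```text
time: 2.52
tool_pos: [0.5515, 0.2386, 0.1997]
ee_rot: [-3.139, 0.002, 1.357]
wrist_force: [-1.1, 0.1, -0.4]
width: 0.0004
finger_force: 0.0
```

```bash
python3 - <<'E'
from m import *
o=robot.get_obs();p=o['tool_pos'];print(p,o['ee_rot'],o['wrist_force'])
s=snap('wrist','w2.png')
m,q=blob(s,red,(200,560,100,330),'lever',(.1,.17),fish=True)
y=o['ee_rot'][2];d=(q.mean(0)-p)[:2];print(d@[np.cos(y),np.sin(y)],d@[np.sin(y),-np.cos(y)])
E
```

```text
[0.55154682 0.23864437 0.19970553] [-3.13877178e+00  2.16818590e-03  1.35697902e+00] [-1.14627576  0.10875915 -0.44299567]
lever n 1541 px 280.7 206.9 mean [0.5537 0.2463 0.141 ] zq [0.1372 0.1414 0.1431] rect [552.6 245.5] [14.  68.3] 78.7
0.007953412062260802 0.0004947384844822766
```

View pics/w2.png

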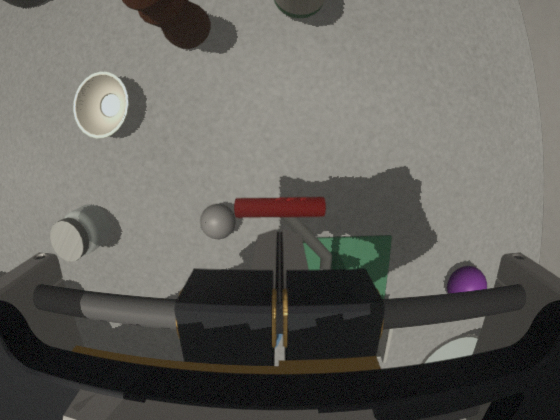

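The red handle lies right under the fingertips, at (280,207), centred along its length and a few mm outward. Pressing down.

Call:
carry_out(
  steps=[
    [[0.006,0,0.015],0,1],
    [[0.006,0,0.035],0,1],
    [[0.006,0,0.05],0,1],
    [[0.006,0,0.055],0,1],
    [[0.006,0,0.062],0,1],
    [[0.006,0,0.07],0,1],
    [[0.006,0,0.078],0,1],
    [[0.006,0,0.086],0,1],
  ],
)

```text
time: 3.58
tool_pos: [0.5552, 0.2475, 0.1182]
ee_rot: [3.137, -0.007, 1.358]
wrist_force: [-0.8, 4.7, 6.3]
width: 0.0007
finger_force: 3.0
```

Call:
carry_out(
  steps=[
    [[0,0,0.007],0,1],
    [[0,0,0.014],0,1],
    [[0,0,0.021],0,1],
    [[0,0,0.028],0,1],
    [[0,0,0.034],0,1],
    [[0,0,0.038],0,1],
    [[0,0,0.038],0,1],
    [[0,0,0.038],0,1],
  ],
)

```text
time: 4.58
tool_pos: [0.5549, 0.2451, 0.0812]
ee_rot: [3.137, -0.001, 1.357]
wrist_force: [-3.1, -1.1, 9.9]
width: 0.0001
finger_force: 5.1
```

Call:
carry_out(
  steps=[
    [[0,0,0.002],0,1],
    [[0,0,0.004],0,1],
    [[0,0,0.004],0,1],
    [[0,0,0.004],0,1],
    [[0,0,0.004],0,1],
    [[0,0,0.004],0,1],
    [[0,0,0.004],0,1],
    [[0,0,0.004],0,1],
    [[0,0,0.004],0,1],
    [[0,0,0.004],0,1],
  ],
)

```text
time: 5.82
tool_pos: [0.5551, 0.2451, 0.0807]
ee_rot: [3.136, -0.002, 1.357]
wrist_force: [-7.9, -2.8, 21.8]
width: 0.0004
finger_force: 10.8
```

```bash
python3 - <<'E'
from m import *
s=snap('side','s2.png')
blob(s,lime,(220,305,190,265),'lime side');blob(s,red,(200,320,150,230),'red')
cv2.imwrite('pics/s2c.png',cv2.resize(s['image'][130:280,180:340,::-1],None,fx=4,fy=4,interpolation=2))
E
```

```text
lime side n 210 px 289.8 256.7 mean [ 0.489  -0.0807  0.0418] zq [0.0246 0.0434 0.0559] rect [492.9 -63. ] [77.7 48.4] 87.5
red n 58 px 277.1 203.2 mean [0.5558 0.0537 0.132 ] zq [0.1105 0.1319 0.1557] rect [573.1  83. ] [108.6  14.4] 61.6
```

View pics/s2c.png

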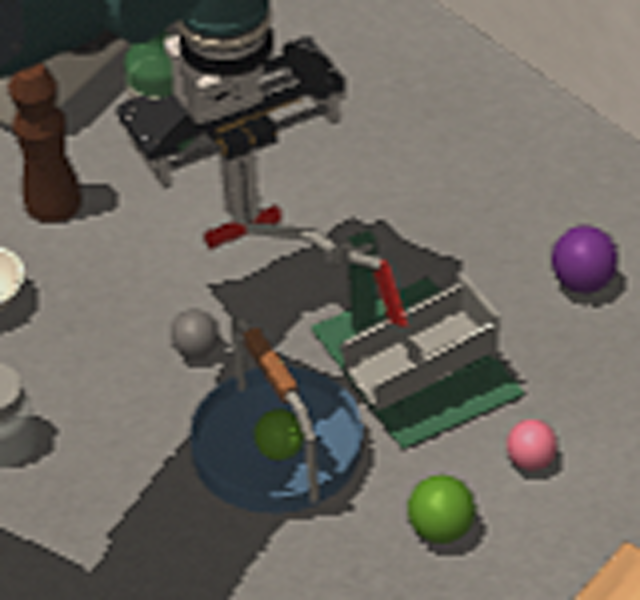

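The lever is at its stop (22 N, no further travel) and the lime is in the dish at crop (278,432). Now easing the lever up slowly, about 3 cm/s.

Call:
carry_out(
  steps=[
    [[0,0,-0.003],0,1],
    [[0,0,-0.006],0,1],
    [[0,0,-0.01],0,1],
    [[0,0,-0.014],0,1],
    [[0,0,-0.018],0,1],
    [[0,0,-0.022],0,1],
    [[0,0,-0.026],0,1],
    [[0,0,-0.03],0,1],
    [[0,0,-0.034],0,1],
    [[0,0,-0.038],0,1],
  ],
)

```text
time: 7.12
tool_pos: [0.5553, 0.2472, 0.1146]
ee_rot: [3.137, -0.006, 1.358]
wrist_force: [0.1, 3.5, 5.8]
width: 0.0004
finger_force: 2.8
```

Call:
carry_out(
  steps=[
    [[0,0,-0.004],0,1],
    [[0,0,-0.008],0,1],
    [[0,0,-0.012],0,1],
    [[0,0,-0.016],0,1],
    [[0,0,-0.02],0,1],
    [[0,0,-0.024],0,1],
    [[0,0,-0.028],0,1],
    [[0,0,-0.031],0,1],
    [[0,0,-0.034],0,1],
    [[0,0,-0.037],0,1],
  ],
)

```text
time: 8.38
tool_pos: [0.5528, 0.2455, 0.1474]
ee_rot: [-3.139, 0.0, 1.357]
wrist_force: [0.6, 0.8, 0.1]
width: 0.0005
finger_force: 0.0
```

Call:
carry_out(
  steps=[
    [[0,0,-0.003],0,1],
    [[0,0,-0.006],0,1],
    [[0,0,-0.01],0,1],
    [[0,0,-0.025],0,1],
    [[0,0,-0.05],0,1],
    [[0,0,-0.08],0,0],
    [[0,0,-0.1],0,-0.3],
    [[0,0,-0.1],0,-0.3],
  ],
)

```text
time: 9.38
tool_pos: [0.5547, 0.2454, 0.252]
ee_rot: [3.136, -0.003, 1.357]
wrist_force: [-0.4, -0.7, -0.2]
width: 0.027
finger_force: 0.0
```

```bash
python3 - <<'E'
from m import *
o=robot.get_obs();p=o['tool_pos'];print(p,o['ee_rot'],o['wrist_force'])
a=snap('top');
m,g=blob(a,wood,(225,285,230,260),'grip',(.09,.2));blob(a,lime,(225,285,215,275),'lime');blob(a,red,(175,210,190,235),'lever')
h=cv2.cvtColor(a['image'],cv2.COLOR_RGB2HSV);m=np.zeros(h.shape[:2],bool);m[210:280,220:290]=1;m&=blue(h)
v,u=np.nonzero(m);print('dish px',u.min(),u.max(),v.min(),v.max())
blob(a,lambda h:h[...,0]>0,(225,285,215,275),'rim',(.028,.045))
E
```

```text
[0.5546666  0.24541679 0.25195254] [ 3.13632149e+00 -3.09769813e-03  1.35694379e+00] [-0.35588557 -0.73687342 -0.19835571]
grip n 105 px 250.4 246.2 mean [0.447  0.0702 0.121 ] zq [0.1161 0.121  0.1252] rect [446.9  70.4] [70.1 13. ] 76.9
lime n 48 px 251.1 251.2 mean [0.4304 0.0743 0.0411] zq [0.0315 0.0418 0.0495] rect [429.9  74.7] [34.8 16.8] 70.2
lever n 97 px 191.5 212.6 mean [0.5504 0.2403 0.1414] zq [0.1361 0.1417 0.1449] rect [550.2 241. ] [14.4 65.8] 77.9
dish px 231 272 247 256
rim n 88 px 256.5 217.7 mean [0.5358 0.0549 0.0396] zq [0.035  0.04   0.0437] rect [535.   56.7] [44.8 19.3] 88.2
```

Call:
carry_out(
  steps=[
    [[-0.02,-0.007,0],0,0],
    [[-0.06,-0.021,0],0,-0.2],
    [[-0.11,-0.039,0],0,-0.2],
    [[-0.155,-0.055,0],0,-0.2],
    [[-0.185,-0.065,0.01],0,-0.2],
    [[-0.193,-0.068,0.02],0,-0.2],
    [[-0.193,-0.068,0.02],0,-0.2],
  ],
)

```text
time: 10.3
tool_pos: [0.4454, 0.0709, 0.2267]
ee_rot: [-3.139, 0.0, 1.356]
wrist_force: [0.7, -0.3, -0.0]
width: 0.0563
finger_force: 0.0
```

```bash
python3 - <<'E'
from m import *
o=robot.get_obs();p=o['tool_pos'];print(p,o['ee_rot'],o['width'])
s=snap('wrist','w3.png')
m,q=blob(s,wood,(200,360,100,330),'grip',(.105,.14),fish=True);blob(s,lime,(200,360,100,330),'lime',(.0,.1),fish=True)
y=o['ee_rot'][2];d=(q.mean(0)-p)[:2];print(d@[np.cos(y),np.sin(y)],d@[np.sin(y),-np.cos(y)])
E
```

```text
[0.44543057 0.07094449 0.22674696] [-3.13867439e+00  2.91719101e-04  1.35631639e+00] 0.056273486903576725
grip n 1102 px 281.8 194.3 mean [0.4483 0.0771 0.1202] zq [0.1185 0.1203 0.1216] rect [448.   74.6] [72.9 13.6] 76.7
lime n 415 px 267.6 178.9 mean [0.4331 0.0807 0.0415] zq [0.0336 0.0421 0.0471] rect [431.4  79.9] [36.1 17.7] 77.9
0.006591565738912457 0.001540445016084196
```

View pics/w3.png

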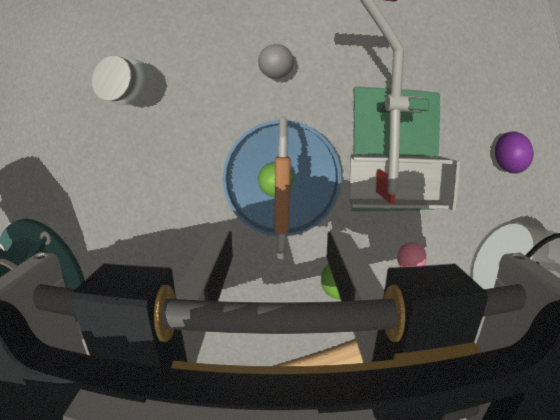

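The wrist view shows the bar at (282,195) between the fingers, and the lime in the dish at (270,179). Going down to grasp.

Call:
carry_out(
  steps=[
    [[0.002,0.001,0.02],0.1,-0.2],
    [[0.002,0.001,0.055],0.1,-0.2],
    [[0.002,0.001,0.09],0.1,-0.2],
    [[0.002,0.001,0.115],0.1,-0.2],
    [[0.002,0.001,0.128],0.1,-0.2],
    [[0.002,0.001,0.132],0.1,-0.2],
    [[0.002,0.001,0.132],0.1,-0.2],
    [[0.002,0.001,0.132],0.1,-0.2],
  ],
)

```text
time: 11.35
tool_pos: [0.4484, 0.0727, 0.0977]
ee_rot: [3.139, -0.001, 1.339]
wrist_force: [-0.1, -1.2, 1.1]
width: 0.0562
finger_force: 0.0
```

Lowering 4 mm more, then closing.

Call:
carry_out(
  steps=[
    [[0,0,0.002],0,-0.2],
    [[0,0,0.004],0,0.2],
    [[0,0,0.004],0,0.4],
    [[0,0,0.004],0,0.5],
    [[0,0,0.004],0,0.55],
    [[0,0,0.004],0,0.6],
    [[0,0,0.004],0,0.7],
    [[0,0,0.004],0,1],
    [[0,0,0.004],0,1],
    [[0,0,0.004],0,1],
  ],
)

```text
time: 12.6
tool_pos: [0.4477, 0.0726, 0.0925]
ee_rot: [3.141, 0.0, 1.339]
wrist_force: [-0.4, -0.9, -0.9]
width: 0.0136
finger_force: 30.0
```

Call:
carry_out(
  steps=[
    [[0,0,0],0,1],
    [[0,0,-0.002],0,1],
    [[0,0,-0.005],0,1],
    [[0,0,-0.01],0,1],
    [[0,0,-0.016],0,1],
    [[0,0,-0.022],0,1],
    [[0,0,-0.028],0,1],
    [[0,0,-0.032],0,1],
    [[0,0,-0.034],0,1],
    [[0,0,-0.034],0,1],
  ],
)

```text
time: 13.85
tool_pos: [0.4476, 0.0726, 0.1265]
ee_rot: [3.141, 0.0, 1.339]
wrist_force: [0.0, -0.2, -2.8]
width: 0.0138
finger_force: 30.0
```

```bash
python3 - <<'E'
from m import *
o=robot.get_obs();print(o['tool_pos'],o['ee_rot'],o['width'],o['wrist_force'],o['wrist_torque'])
s=snap('side')
cv2.imwrite('pics/s3c.png',cv2.resize(s['image'][130:280,180:340,::-1],None,fx=4,fy=4,interpolation=2))
E
```

```text
[0.44759095 0.07257392 0.12652871] [3.14142570e+00 6.63955213e-05 1.33943638e+00] 0.013768001913308615 [ 0.04150903 -0.16680975 -2.77102469] [-0.07133979 -0.10477645  0.01094311]
```

View pics/s3c.png

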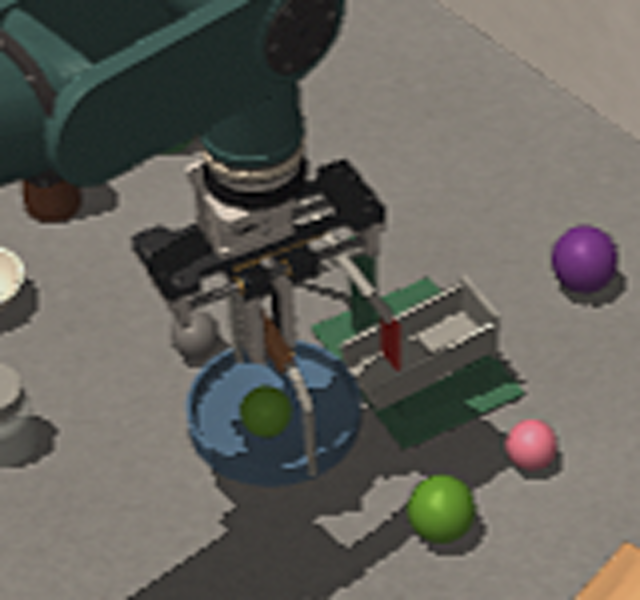

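The dish is lifted level with the lime in its middle, at crop (267,410). Lifting straight up and refining the board pose.

Call:
carry_out(
  steps=[
    [[0,0,-0.003],0,1],
    [[0,0,-0.009],0,1],
    [[0,0,-0.018],0,1],
    [[0,0,-0.029],0,1],
    [[0,0,-0.041],0,1],
    [[0,0,-0.053],0,1],
    [[0,0,-0.065],0,1],
    [[0,0,-0.075],0,1],
    [[0,0,-0.082],0,1],
    [[0,0,-0.085],0,1],
  ],
)

```text
time: 15.15
tool_pos: [0.4477, 0.0726, 0.2119]
ee_rot: [3.141, -0.0, 1.339]
wrist_force: [0.5, -0.1, -2.3]
width: 0.0137
finger_force: 30.0
```

```bash
python3 - <<'E'
from m import *
a,b=pickle.load(open('ab.pkl','rb'))
m,_=blob(a,wood,(320,410,180,290),'board')
K=a['mtx'];R=a['R'];C=-R.T@a['t']
cs,_=cv2.findContours(m.astype(np.uint8),cv2.RETR_EXTERNAL,cv2.CHAIN_APPROX_NONE)
q=cv2.boxPoints(cv2.minAreaRect(max(cs,key=len)[:,0].astype(np.float32)))
v,u=np.nonzero(m)
def ray(u,v,z):
    d=np.c_[(u-K[0,2])/K[0,0],(v-K[1,2])/K[1,1],np.ones(len(u))]@R
    return C+d*((z-C[2])/d[:,2])[:,None]
W=ray(u,v,.018);print(W.mean(0));print(cv2.minAreaRect((W[:,:2]*1e3).astype(np.float32)))
w,V=np.linalg.eigh(np.cov(W[:,:2].T));e=V[:,1];ang=np.degrees(np.arctan(e[1]/e[0]));print('axis',ang,np.sqrt(12*w))
o=robot.get_obs();p=o['tool_pos'];y=o['ee_rot'][2];d=(W.mean(0)-p)[:2]
print(p,np.degrees(y),d,d@[np.cos(y),np.sin(y)],d@[np.sin(y),-np.cos(y)],'turn',(np.degrees(y)-ang)/10)
E
```

```text
board n 4294 px 365.3 233.9 mean [ 0.4762 -0.2919  0.018 ] zq [0.0129 0.0182 0.023 ] rect [ 476.6 -295.6] [262.1 175.3] 10.3
[ 0.47620587 -0.29190051  0.018     ]
((476.8836669921875, -291.82525634765625), (259.52838134765625, 170.9122314453125), 10.257369041442871)
axis 10.163615516266699 [0.17075616 0.25911792]
[0.44768736 0.07259147 0.21192864] 76.7449165051734 [ 0.0285185  -0.36449197] -0.3482425991446815 0.11133192148411525 turn 6.658130098890671
```

Call:
carry_out(
  steps=[
    [[-0.003,0.001,0],0.05,1],
    [[-0.01,0.003,0],0.2,1],
    [[-0.021,0.007,0],0.4,1],
    [[-0.035,0.011,0],0.7,1],
    [[-0.05,0.016,0],1.0,1],
    [[-0.066,0.021,0],1.3,1],
    [[-0.082,0.026,0],1.6,1],
    [[-0.098,0.031,0],1.9,1],
    [[-0.114,0.036,0],2.2,1],
    [[-0.13,0.042,0],2.5,1],
  ],
)

```text
time: 16.4
tool_pos: [0.4587, -0.0647, 0.2115]
ee_rot: [3.141, 0.0, 0.9]
wrist_force: [-0.4, 0.3, -3.1]
width: 0.0137
finger_force: 30.0
```

Call:
carry_out(
  steps=[
    [[-0.0125,0.0115,0],0.3,1],
    [[-0.025,0.023,0],0.6,1],
    [[-0.0375,0.0345,0],0.9,1],
    [[-0.05,0.046,0],1.2,1],
    [[-0.0625,0.0575,0],1.5,1],
    [[-0.075,0.069,0],1.8,1],
    [[-0.087,0.08,0],2.1,1],
    [[-0.099,0.091,0],2.4,1],
    [[-0.11,0.101,0],2.7,1],
    [[-0.12,0.11,0],3.0,1],
  ],
)

```text
time: 17.65
tool_pos: [0.4708, -0.2269, 0.2114]
ee_rot: [-3.142, 0.0, 0.376]
wrist_force: [-0.3, -1.0, -3.0]
width: 0.0136
finger_force: 30.0
```

```bash
python3 - <<'E'
import numpy as np
from bench import robot
o=robot.get_obs();p=o['tool_pos'];y=o['ee_rot'][2];d=np.array([.4765,-.292])-p[:2]
print(p,np.degrees(y),d@[np.cos(y),np.sin(y)],d@[np.sin(y),-np.cos(y)],'turn',(np.degrees(y)-10.2)/10)
E
```

```text
[ 0.47075355 -0.22685738  0.21141568] 21.54228085593911 -0.018574521615637187 0.06270222727028778 turn 1.1342280855939113
```

Call:
carry_out(
  steps=[
    [[-0.004,0.013,0],0.25,1],
    [[-0.007,0.025,0],0.5,1],
    [[-0.01,0.035,0],0.7,1],
    [[-0.013,0.044,0],0.85,1],
    [[-0.015,0.051,0],1.0,1],
    [[-0.017,0.057,0],1.1,1],
    [[-0.018,0.061,0],1.15,1],
    [[-0.0185,0.063,0],1.15,1],
    [[-0.0185,0.063,0],1.15,1],
    [[-0.0185,0.063,0],1.15,1],
  ],
)

```text
time: 18.9
tool_pos: [0.4769, -0.2911, 0.2115]
ee_rot: [-3.142, -0.0, 0.179]
wrist_force: [0.2, 0.4, -3.0]
width: 0.0134
finger_force: 30.0
```

Call:
carry_out(
  steps=[
    [[0,0,0],0,1],
    [[0,0,0],0,1],
    [[0,0,0],0,1],
    [[0,0,0],0,1],
    [[0,0,0],0,1],
    [[0,0,0],0,1],
    [[0,0,0],0,1],
    [[0,0,0],0,1],
    [[0,0,0],0,1],
    [[0,0,0],0,1],
  ],
)

```text
time: 20.15
tool_pos: [0.4769, -0.2913, 0.2115]
ee_rot: [3.142, -0.0, 0.179]
wrist_force: [-0.5, -0.3, -3.0]
width: 0.0139
finger_force: 30.0
```

```bash
python3 - <<'E'
from m import *
o=robot.get_obs();p=o['tool_pos'];print(p,np.degrees(o['ee_rot']),o['width'],np.abs(o['qvel']).max())
s=snap('side')
blob(s,lime,(200,420,200,360),'lime',(.1,.3))
blob(snap('top'),red,(175,210,190,235),'lever')
cv2.imwrite('pics/s4c.png',cv2.resize(s['image'][140:360,200:420,::-1],None,fx=2.7,fy=2.7,interpolation=2))
E
```

```text
[ 0.47686111 -0.29129121  0.21148563] [ 1.79994838e+02 -1.91793043e-04  1.02446928e+01] 0.01394544183701715 0.0010509910873897472
lime n 162 px 338.2 277.8 mean [ 0.4763 -0.2912  0.1572] zq [0.1435 0.1583 0.1663] rect [ 479.3 -289.9] [33.7 36.1] 45.2
lever n 108 px 191.5 212.2 mean [0.5516 0.2404 0.1411] zq [0.1361 0.1413 0.1458] rect [551.4 241.3] [13.9 68.2] 78.8
```

View pics/s4c.png

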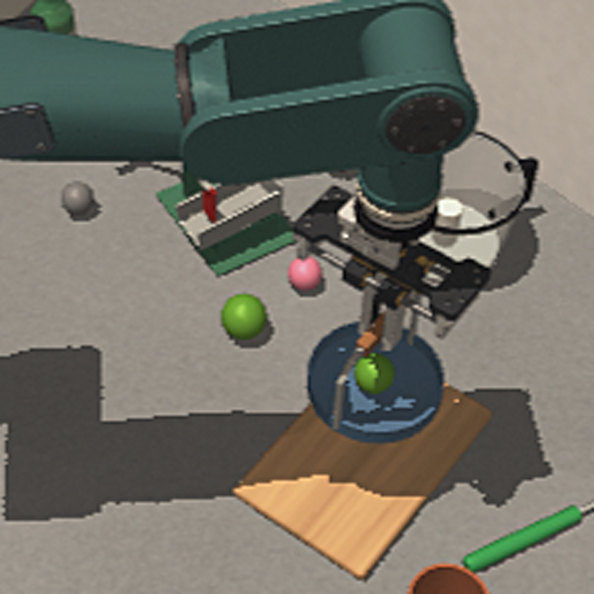

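The dish is level over the board's middle, its handle is along the board's long side, and the lime is at its centre, at crop (374,374). Handing in.

```bash
python3 -c "
from bench import robot
print(robot.close_job())"
```

```text
the job is handed in; nothing more can be done
None
```

The job is handed in: the lime was released and the lever eased back to rest. The dish is held still and level about 10 cm above the board's middle, handle along its long side, with the lime in its middle.

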